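# Pack a mosaic plaque snug in its bench frame

### The job

The mosaic plaque lying in the cleated frame on the bench is too narrow for it and would slide about under the chisel. Carry the packing plates over one at a time and stand them upright on the bench in the gap between the plaque and the right-hand cleat, face to face in one stack at the middle of the gap, until it is snug and no further plate will go in. Leave the plaque lying flat and do not disturb the spare plaque or anything else on the bench.

Things in the scene. Friction and masses are not known exactly. Their poses are not given: they have to be found in the camera images.
- frame: Fixed frame: four dark wood cleats 28 mm wide, 18 mm high, screwed down round a clear 154 mm (its x) by 160 mm (its y) patch of bare bench. Origin: middle of the right-hand (-y) cleat's inner face, at bench level; x along that cleat, y from it straight across the gap to the plaque, z up. The gap to pack runs from y = 0 to the plaque's edge.
- plaque_a_edge (a point): Top middle of the -y long edge of a loose stone plaque 150 mm long (its x), 128 mm wide (its y), 18 mm thick, 0.8 kg; the slab lies to +y of the point. One of the two plaques lies in the frame, its +y edge against the left-hand cleat, and this point's y in the frame's axes is then the gap's width; the other lies spare on the bench.
- plaque_b_edge (a point): Top middle of the -y long edge of a loose stone plaque 150 mm long (its x), 113 mm wide (its y), 18 mm thick, 0.7 kg; the slab lies to +y of the point. One of the two plaques lies in the frame, its +y edge against the left-hand cleat, and this point's y in the frame's axes is then the gap's width; the other lies spare on the bench.
- plate1_mid (a point): Centre (half-way up) of a loose aluminium packing plate 60 mm long (its x), 15 mm thick (its y), 38 mm high (its z), 92 g, foot bevelled 1 mm; four alike. It stands on edge, at any yaw. In the gap it stands 20 mm proud of plaque and cleat, so it can be held there by its two ends; a finger broader than 15 mm, unless held off-centre, then also reaches the ends of its neighbour.
- plate2_mid (a point): Centre (half-way up) of a loose aluminium packing plate 60 mm long (its x), 15 mm thick (its y), 38 mm high (its z), 92 g, foot bevelled 1 mm; four alike. It stands on edge, at any yaw. In the gap it stands 20 mm proud of plaque and cleat, so it can be held there by its two ends; a finger broader than 15 mm, unless held off-centre, then also reaches the ends of its neighbour.
- plate3_mid (a point): Centre (half-way up) of a loose aluminium packing plate 60 mm long (its x), 15 mm thick (its y), 38 mm high (its z), 92 g, foot bevelled 1 mm; four alike. It stands on edge, at any yaw. In the gap it stands 20 mm proud of plaque and cleat, so it can be held there by its two ends; a finger broader than 15 mm, unless held off-centre, then also reaches the ends of its neighbour.
- plate4_mid (a point): Centre (half-way up) of a loose aluminium packing plate 60 mm long (its x), 15 mm thick (its y), 38 mm high (its z), 92 g, foot bevelled 1 mm; four alike. It stands on edge, at any yaw. In the gap it stands 20 mm proud of plaque and cleat, so it can be held there by its two ends; a finger broader than 15 mm, unless held off-centre, then also reaches the ends of its neighbour.
- limestone: Bystander, to be left alone: pale stone block 56 x 44 x 40 mm. Origin at its underside, at the centre.
- jar: Bystander, to be left alone: lidded glass jar, 56 mm across and 80 mm tall. Origin at its underside, at the centre.
- tin: Bystander, to be left alone: steel tin, 61 mm across and 73 mm tall. Origin at its underside, at the centre.
- dish: Bystander, to be left alone: small white dish of tesserae, 68 mm across and 32 mm high. Origin at its underside, at the centre.
- mallet: Bystander, to be left alone: mallet standing on its white head (60 mm across, 85 mm tall), its wooden handle 235 mm long reaching out level, 45 mm above the bench, along its -x. Origin at its underside, under the head.
- float: Bystander, to be left alone: wooden grout float, a board 200 x 90 x 9 mm with a bar handle on top, 68 mm high in all. Origin at its underside, at the centre.
Mind the look-alikes: they are no part of the job. What is shaped like the part that bears plate2_mid but blue is not meant. Leave any pink or red look-alike of the part that bears plate1_mid alone.

How it is judged:
On the way:
1. a first plate stands in the gap, at its middle (((x of plate1_mid in the frame of frame between -0.025 and 0.025 m and y of plate1_mid in the frame of frame between 0.002 and 0.05 m and height (world z) of plate1_mid between 0.015 and 0.022 m) or (x of plate2_mid in the frame of frame between -0.025 and 0.025 m and y of plate2_mid in the frame of frame between 0.002 and 0.05 m and height (world z) of plate2_mid between 0.015 and 0.022 m) or (x of plate3_mid in the frame of frame between -0.025 and 0.025 m and y of plate3_mid in the frame of frame between 0.002 and 0.05 m and height (world z) of plate3_mid between 0.015 and 0.022 m) or (x of plate4_mid in the frame of frame between -0.025 and 0.025 m and y of plate4_mid in the frame of frame between 0.002 and 0.05 m and height (world z) of plate4_mid between 0.015 and 0.022 m))), for 0.2 s.
At the end, for the whole second after the job is handed in: The gap is full: two or three plates (according to the plaque; 2 mm of play is left) stand in it side by side, face to face, feet on the bench (within 3 mm), each within 25 mm of the middle of the cleat; plaques lie flat; plates and plaques are at rest (((x of plate1_mid in the frame of frame between -0.025 and 0.025 m and y of plate1_mid in the frame of frame between 0.006 and 0.011 m and height (world z) of plate1_mid between 0.015 and 0.022 m) or (x of plate2_mid in the frame of frame between -0.025 and 0.025 m and y of plate2_mid in the frame of frame between 0.006 and 0.011 m and height (world z) of plate2_mid between 0.015 and 0.022 m) or (x of plate3_mid in the frame of frame between -0.025 and 0.025 m and y of plate3_mid in the frame of frame between 0.006 and 0.011 m and height (world z) of plate3_mid between 0.015 and 0.022 m) or (x of plate4_mid in the frame of frame between -0.025 and 0.025 m and y of plate4_mid in the frame of frame between 0.006 and 0.011 m and height (world z) of plate4_mid between 0.015 and 0.022 m)) and ((x of plate1_mid in the frame of frame between -0.025 and 0.025 m and y of plate1_mid in the frame of frame between 0.021 and 0.026 m and height (world z) of plate1_mid between 0.015 and 0.022 m) or (x of plate2_mid in the frame of frame between -0.025 and 0.025 m and y of plate2_mid in the frame of frame between 0.021 and 0.026 m and height (world z) of plate2_mid between 0.015 and 0.022 m) or (x of plate3_mid in the frame of frame between -0.025 and 0.025 m and y of plate3_mid in the frame of frame between 0.021 and 0.026 m and height (world z) of plate3_mid between 0.015 and 0.022 m) or (x of plate4_mid in the frame of frame between -0.025 and 0.025 m and y of plate4_mid in the frame of frame between 0.021 and 0.026 m and height (world z) of plate4_mid between 0.015 and 0.022 m)) and (horizontal distance between plaque_a_edge and frame below 0.09 m or ((x of plate1_mid in the frame of frame between -0.025 and 0.025 m and y of plate1_mid in the frame of frame between 0.036 and 0.041 m and height (world z) of plate1_mid between 0.015 and 0.022 m) or (x of plate2_mid in the frame of frame between -0.025 and 0.025 m and y of plate2_mid in the frame of frame between 0.036 and 0.041 m and height (world z) of plate2_mid between 0.015 and 0.022 m) or (x of plate3_mid in the frame of frame between -0.025 and 0.025 m and y of plate3_mid in the frame of frame between 0.036 and 0.041 m and height (world z) of plate3_mid between 0.015 and 0.022 m) or (x of plate4_mid in the frame of frame between -0.025 and 0.025 m and y of plate4_mid in the frame of frame between 0.036 and 0.041 m and height (world z) of plate4_mid between 0.015 and 0.022 m))) and angle between each of plaque_a_edge, plaque_b_edge's own z axis and vertical below 0.03 rad and linear speed of each of plate1, plate2, plate3, plate4, plaque_a, plaque_b below 0.02 m/s); the robot touches nothing.
It fails at once if two plates were off the bench at once (they are carried one at a time) (height (world z) of each of plate1_mid, plate2_mid above 0.036 m or height (world z) of each of plate1_mid, plate3_mid above 0.036 m or height (world z) of each of plate1_mid, plate4_mid above 0.036 m or height (world z) of each of plate2_mid, plate3_mid above 0.036 m or height (world z) of each of plate2_mid, plate4_mid above 0.036 m or height (world z) of each of plate3_mid, plate4_mid above 0.036 m).
It fails at once if a plaque was shifted more than 25 mm or tipped up (distance of any of plaque_a_edge, plaque_b_edge from where it was at the start of the episode above 0.025 m or angle between any of plaque_a_edge, plaque_b_edge's own z axis and vertical above 0.12 rad).
It fails at once if a bystander was moved more than 30 mm or knocked over (distance of any of limestone, jar, tin, dish, mallet, float from where it was at the start of the episode above 0.03 m or angle between any of limestone, jar, tin, dish, mallet, float's own z axis and vertical above 0.4 rad).
It also fails if it takes over 61 s, if anything falls off the work surface, if the arm or the gripper's body presses on something with over 40 N, if the wrist force passes 120 N, or if a joint passes its speed limit or range.

### The arm

A 7-joint arm with a two-finger parallel gripper is mounted at the origin on the work surface. World frame = base frame: x ahead of the robot, y to its left, z up, the work surface at z = 0. Lengths are in m, angles in rad, forces in N, time in s.
With the tool pointing down it reaches from about 0.425 to 0.8 m from the base axis. Payload 8.3 kg.
Tool frame: the origin (TCP) lies on the centre line of the jaws, within the pads' length; the fingertips stand 8 mm ahead of it and the grasp point (between the pads) lies 11 mm behind it (tcp_to_tips is the distance from the TCP to the fingertips, in m); z points along the fingers, y is the line along which they close (so a half turn about z gives the same grasp; the last joint's range is limited). The gripper opens to 85 mm and grips with 20 to 120 N. Pads are 22 mm wide; open, the fingers measure 114 mm over their backs; the gripper's body (76 mm by 85 mm) begins 54 mm behind the grasp point. The pads swing forward as they close: fully open they stand 13 mm farther back than shut.
Start: joints at [-1.189, 0.383, 0.016, 1.37, -0.006, 1.388, -0.046], TCP at [0.269, 0.564, 0.239] pointing down, gripper open.
Joint ranges: [-2.95, 2.95], [-0.25, 2.06], [-1.52, 1.56], [0.18, 2.33], [-1.44, 4.58], [0.02, 2.06], [-3.01, 3.01]. Speed limits (rad/s): [2.39, 2.39, 3.01, 3.01, 3.14, 3.14, 3.14].

### API

Orientations are given as [roll, pitch, yaw] about the fixed x, y, z axes, in that order (R = Rz(yaw) Ry(pitch) Rx(roll)).
In Python, from cell import * gives the robot as it stands.
- The arm moves only by the tool apply_moves, never from a script. Its argument "rows" is a list of rows, each a list of 7 numbers: the shift along the world's x, y, z in cm, then the turn, a rotation vector about the world's x, y, z in degrees, then the gripper command: -1 is shut, 1 is fully open, values between are in proportion. A call has 1 to 10 rows; each row is the pose to reach, as a shift and turn from the pose commanded when the call began; what a row does not reach only later rows make up. A row lasts 1/12 s, in which the tool goes at most 41.7 mm and 7.16 degrees, less where a joint would pass 70% of its speed; a pose out of reach is approached as far as the arm can. A call with a gripper value outside its range is refused whole. The fingers move at their own pace and stop on an object; "newtons" is the grip in N (left out, the last holds). Time passes only in rows, so rows that repeat a pose let the fingers close. It gives the time, the measured TCP pose, the force, the opening and the grip force at its end, in the units of the state.
- state(): the state, without advancing time (a new reading comes with each control period).
- camera(name): name is "scene" or "top" or "wrist"; returns the picture (480x640x3 uint8, red, green, blue); there is no depth.
- camera_params(name): a dict with "vertical_fov" (degrees; the focal length in pixels is half the picture's height over the tangent of half this angle, whatever the lens; pixels are square), "cx", "cy" (the principal point, pixels), "R" (3x3) and "t" (3): a world point X has camera coordinates R X + t; the wrist camera has in their place "mount" (4x4, takes a point from camera to tool coordinates, whose origin is the TCP and whose axes are the flange's). Camera axes: x right, y down, z forward; pixel columns grow to the right and rows downward; lengths in m; the calibration is good to about 2 mm. A picture is of the moment at which its call begins: read the wrist's pose just before it. camera_params takes no time and is no camera call.
- job_done(): hands the job in; it is judged then, once.
Trained networks look in the newest picture that a camera, given by its name, has taken for a name from the list of things; names that differ only in an ending like _2 or _b are one class to them, and where a whole thing is asked for, a point or a joint stands for the part that bears it (a point fixed in the world has none). Each returns a list of dicts, best first, with "p" (0 to 1); they miss things now and then, are a little off and sometimes report something else, mostly with a low value. They report only what shows in the picture. A call takes as long as a camera call. They do not tell look-alikes from the thing itself.
- recognise(camera, label): "point" ([column, row] in pixels, amid what is visible of it).
The state is a dict: "time_s": time; "joint_positions": joint angles; "joint_vel": joint speeds; "effort": joint torques, N m; "tcp_pos": TCP position; "tcp_rot": TCP orientation; "wrist_force": force on the tool from outside, world axes, zero at the start; "torque": the same for the moment, N m; "opening": finger opening in m; "grasp_force": force on a finger pad.
Only numpy, scipy, OpenCV 4.12 (cv2) and the standard library are available. Lean on these libraries where they do the work, as an engineer would, in place of code of your own. Each camera call takes 0.05 s, during which the arm holds its last target. There are 200 camera calls.

## Working session

There is one attempt and no reset: what is moved stays moved. The work goes in short steps, Python scripts to look and compute and a tool call to move; the robot and the scene stay as the last step left them, time stands still between calls to the robot, and variables do not carry over. Pictures are saved under pics/ and viewed, at most 10 in all, crops included, and the job is handed in when it is done.

Besides the shell and the picture viewer there is one more tool, called in YAML: its name, and indented under it one key for each argument. apply_moves: Moves the arm, as the interface text tells. Its arguments: {"type":"object","properties":{"rows":{"type":"array"},"newtons":{"type":"number"}},"required":["rows"]}

```bash
mkdir -p pics; cat > h.py <<'E'
from cell import *
import numpy as np, cv2
from scipy.spatial.transform import Rotation as Ro
def save(n,f):
    im=camera(n); cv2.imwrite('pics/'+f,im[:,:,::-1]); return im
def pr(n):
    p=camera_params(n); f=240/np.tan(np.radians(p['vertical_fov'])/2)
    if 'mount' in p:
        s=state(); T=np.eye(4); T[:3,:3]=Ro.from_euler('xyz',s['tcp_rot']).as_matrix(); T[:3,3]=s['tcp_pos']
        C=np.linalg.inv(T@np.array(p['mount'])); R,t=C[:3,:3],C[:3,3]
    else: R,t=np.array(p['R']),np.array(p['t'])
    return f,p['cx'],p['cy'],R,t
def proj(P,X):
    f,cx,cy,R,t=P; c=R@np.array(X)+t; return np.array([cx+f*c[0]/c[2],cy+f*c[1]/c[2]])
def unproj(P,uv,z):
    f,cx,cy,R,t=P; d=R.T@np.array([(uv[0]-cx)/f,(uv[1]-cy)/f,1]); o=-R.T@t
    return o+d*(z-o[2])/d[2]
E
python3 - <<'E'
from h import *
print(state()); 
for n in ('top','scene'):
    save(n,n+'0.png'); P=pr(n); print(n,P[0],-P[3].T@P[4])
    for l,z in (('plate1_mid',.019),('frame',.018),('plaque_a_edge',.018),('plaque_b_edge',.018),('jar',.04),('tin',.04),('mallet',.04),('dish',.02),('limestone',.02),('float',.02)):
        print(l,[(np.round(d['p'],2),np.round(d['point']),np.round(unproj(P,d['point'],z)[:2],3)) for d in recognise(n,l)])
print(camera_params('wrist'))
E
```

```text
{'time_s': 0.0, 'joint_positions': array([-1.18893707,  0.38425997,  0.01638261,  1.37117388, -0.006307  ,
        1.38820856, -0.04653337]), 'joint_vel': array([-0.00028738, -0.00023759, -0.00059193, -0.00038532, -0.00060337,
       -0.00012156, -0.00069398]), 'effort': array([-7.56386817e-04, -6.27619600e+01,  8.43907725e-01, -3.71809208e+01,
        1.64315023e-02,  1.46752317e-02,  1.11623316e-05]), 'tcp_pos': array([0.26865611, 0.5637602 , 0.2382564 ]), 'tcp_rot': array([-3.13959249e+00,  3.43851080e-05,  2.69685440e+00]), 'wrist_force': array([ 0.0899148 ,  0.79760284, -0.19496634]), 'torque': array([-0.00468641,  0.03754924, -0.0148245 ]), 'grasp_force': 0.0, 'opening': 0.08509727087209021}
top 488.3289447705761 [0.39436882 0.02028231 1.13272295]
plate1_mid [(np.float64(0.73), array([473., 226.]), array([ 0.628, -0.324])), (np.float64(0.64), array([432., 271.]), array([ 0.523, -0.225]))]
frame [(np.float64(0.89), array([245., 235.]), array([0.61 , 0.207])), (np.float64(0.21), array([431., 272.]), array([ 0.521, -0.224]))]
plaque_a_edge [(np.float64(0.56), array([139., 252.]), 
[... 1470 characters left out ...]
9), array([199., 272.]), array([ 0.42, -0.19]))]
limestone [(np.float64(0.84), array([275., 268.]), array([ 0.548, -0.095])), (np.float64(0.44), array([140., 285.]), array([ 0.343, -0.288]))]
float [(np.float64(0.94), array([416., 242.]), array([0.764, 0.148]))]
{'vertical_fov': 71.34242843673898, 'cx': 325.4361494790451, 'cy': 243.51424186793994, 'mount': array([[-1.12910659e-03, -9.62238781e-01, -2.72204431e-01,
         6.88214033e-02],
       [ 9.99999324e-01, -1.01098858e-03, -5.74176591e-04,
        -9.67598654e-04],
       [ 2.77299412e-04, -2.72204896e-01,  9.62239273e-01,
        -1.34127736e-01],
       [ 0.00000000e+00,  0.00000000e+00,  0.00000000e+00,
         1.00000000e+00]])}
```

View pics/top0.png

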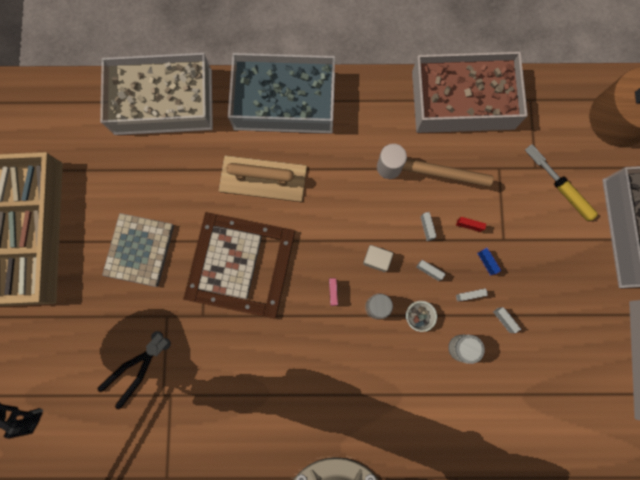

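View pics/scene0.png

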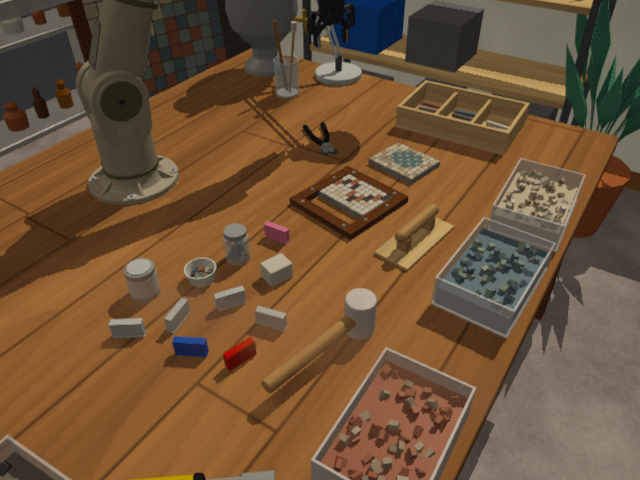

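Top view: the grey plates are at about (429,226), (432,271), (472,295) and (509,320). The look-alikes are pink (333,292), blue (489,262) and red (472,224). The frame is at about (240,264), with its gap on the right at col ~265, and the spare plaque is at (139,250). I'll take the grey ones and check them in a crop.

```bash
python3 - <<'E'
from h import *
im=cv2.imread('pics/top0.png'); P=pr('top')
hsv=cv2.cvtColor(im,cv2.COLOR_BGR2HSV)
for c in ((429,226),(432,271),(472,295),(509,320)):
    m=((hsv[:,:,1]<60)&(hsv[:,:,2]>90)).astype(np.uint8)
    r=20; w=np.zeros_like(m); w[c[1]-r:c[1]+r,c[0]-r:c[0]+r]=1
    n,l,s,ce=cv2.connectedComponentsWithStats(m*w); k=l[c[1],c[0]]
    pts=np.argwhere(l==k)[:,::-1].astype(np.float32); (q,sz,a)=cv2.minAreaRect(pts)
    box=np.array([unproj(P,b,.038)[:2] for b in cv2.boxPoints((q,sz,a))])
    e=[box[1]-box[0],box[2]-box[1]]; L=max(e,key=np.linalg.norm)
    print(c,len(pts),np.round(q,1),np.round(box.mean(0),3),'yaw',round(np.degrees(np.arctan2(L[1],L[0]))%180,1),[round(np.linalg.norm(x),3) for x in e])
a=cv2.resize(im[205:345,390:530],(560,560),interpolation=cv2.INTER_CUBIC)[:, :400] if 0 else cv2.resize(im[205:340,405:530],None,fx=3.2,fy=3.2,interpolation=cv2.INTER_CUBIC)
b=cv2.resize(im[205:325,180:300],None,fx=3.2,fy=3.2,interpolation=cv2.INTER_CUBIC)
o=np.zeros((440,800,3),np.uint8); o[:a.shape[0],:a.shape[1]]=a; o[:b.shape[0],405:405+b.shape[1]]=b
cv2.imwrite('pics/crop1.png',o)
E
```

```text
(429, 226) 262 [428.  225.6] [ 0.625 -0.216] yaw 13.4 [np.float64(0.024), np.float64(0.063)]
(432, 271) 266 [430.7 269.9] [ 0.523 -0.218] yaw 56.9 [np.float64(0.022), np.float64(0.063)]
(472, 295) 230 [471.7 294.7] [ 0.467 -0.307] yaw 101.5 [np.float64(0.069), np.float64(0.017)]
(509, 320) 324 [506.9 320. ] [ 0.411 -0.382] yaw 36.4 [np.float64(0.025), np.float64(0.065)]
```

View pics/crop1.png

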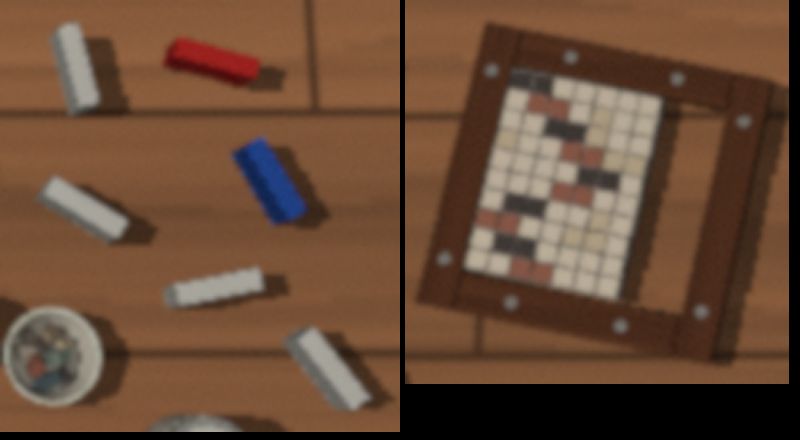

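Crop: all four grey plates are confirmed. The frame gap is bare between the plaque's right edge (~640,200) and the right cleat (~707,205). Moving over the frame for a close look.

apply_moves:
  rows:
    - [13.5,-20,-2,0,0,-38,1]
    - [13.5,-20,-2,0,0,-38,1]
    - [13.5,-20,-2,0,0,-38,1]
    - [13.5,-20,-2,0,0,-38,1]
    - [13.5,-20,-2,0,0,-38,1]
    - [27,-39,-5,0,0,-71,1]
    - [27,-39,-5,0,0,-71,1]
    - [27,-39,-5,0,0,-71,1]
    - [27,-39,-5,0,0,-71,1]
    - [27,-39,-5,0,0,-71,1]

```text
time_s: 1.93
tcp_pos: [0.5052, 0.2214, 0.1969]
tcp_rot: [3.141, -0.001, 1.451]
wrist_force: [1.1, 0.3, -0.2]
opening: 0.0854
grasp_force: 0.0
```

apply_moves:
  rows:
    - [0,0,0,0,0,-5,1]
    - [0,0,0,0,0,-5,1]
    - [0,0,0,0,0,-5,1]

```text
time_s: 2.18
tcp_pos: [0.5042, 0.2234, 0.1966]
tcp_rot: [-3.141, -0.0, 1.373]
wrist_force: [-0.5, -0.2, 0.6]
opening: 0.0855
grasp_force: 0.0
```

```bash
python3 - <<'E'
from h import *
s=state(); print(s['tcp_pos'],np.degrees(s['tcp_rot']),s['time_s'])
save('wrist','w1.png')
E
```

```text
[0.50417642 0.2234328  0.19664154] [-1.79977855e+02 -1.96386956e-02  7.86415236e+01] 2.1833
```

View pics/w1.png

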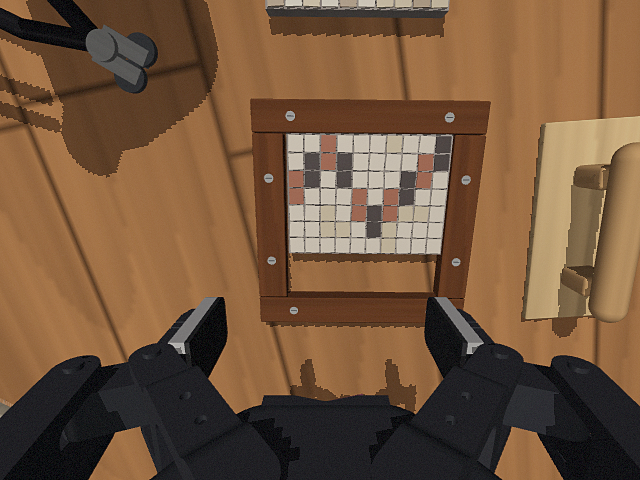

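```bash
python3 - <<'E'
from h import *
im=cv2.imread('pics/w1.png').astype(float); P=pr('wrist')
for c in (300,330,360,400,430): print(c,[tuple(im[r,c].astype(int)) for r in range(286,304)])
for c in (300,360,430): print(c,im[246:266,c].mean(1).astype(int))
r=205; print('left inner',im[r,275:295].mean(1).astype(int)); print('right inner',im[r,438:460].mean(1).astype(int))
E
```

```text
300 [(np.int64(65), np.int64(108), np.int64(152)), (np.int64(70), np.int64(107), np.int64(154)), (np.int64(70), np.int64(109), np.int64(154)), (np.int64(65), np.int64(107), np.int64(154)), (np.int64(72), np.int64(115), np.int64(164)), (np.int64(30), np.int64(52), np.int64(86)), (np.int64(21), np.int64(35), np.int64(62)), (np.int64(28), np.int64(35), np.int64(65)), (np.int64(29), np.int64(42), np.int64(70)), (np.int64(21), np.int64(36), np.int64(62)), (np.int64(24), np.int64(35), np.int64(63)), (np.int64(22), np.int64(39), np.int64(72)), (np.int64(34), np.int64(57), np.int64(101)), (np.int64(35), np.int64(55), np.int64(94)), (np.int64(34), np.int64(53), np.int64(92)), (np.int64(28), np.int64(49), np.int64(88)), (np.int64(30), np.int64(55), np.int64(91)), (np.int64(28), np.int64(53), np.int64(90))]
330 [(np.int64(65), np.int64(103), np.int64(150)), (np.int64(67), np.int64(103), np.int64(149)), (np.int64(67), np.int64(106), np.int64(152)), (np.int64(61), np.int64(103), np.int64(149)), (np.int64(66), np.int64(111), np.int64(158)), (np.int64(45), np.int64(73), np.int64(112)), (np.int64(13
[... 2689 characters left out ...]
t64(16), np.int64(17)), (np.int64(12), np.int64(12), np.int64(7)), (np.int64(13), np.int64(11), np.int64(20)), (np.int64(14), np.int64(17), np.int64(15)), (np.int64(16), np.int64(11), np.int64(14)), (np.int64(17), np.int64(12), np.int64(13))]
300 [185 187 186 185 187 198 125  97  55  62  67  63  67  57 118 108 106 107
 107 106]
360 [186 186 184 186 185 190 169 142  48  52  55  59  57  54  56 108 103 103
  98 100]
430 [184 187 185 185 185 187 195 140  57  53  58  59  60  57  52  51  99  95
  93  93]
left inner [ 70  66  63  65  62  64  62  63  63  35  13  26  66 133 150 145 143 110
 136 151]
right inner [155 156  96  97 133 132 158 154  12  28  65  68  66  68  62  56  62  59
  54  58  60  60]
```

```bash
python3 - <<'E'
from h import *
P=pr('wrist'); U=lambda c,r,z:unproj(P,(c,r),z)[:2]
b=[U(300,290.9,0),U(400,292.2,0)]; t=[U(300,297.6,.018),U(360,297.6,.018),U(400,298.5,.018)]; q=[U(300,252,.018),U(360,252.8,.018),U(430,253.5,.018)]
for n,l in (('bench',b),('top',t),('plaque',q)): d=l[-1]-l[0]; print(n,np.round(l,4).tolist(),np.degrees(np.arctan2(d[1],d[0])))
L,R=U(283.6,205,.018),U(447.3,205,.018); print('inner len',np.linalg.norm(L-R),np.degrees(np.arctan2(*(R-L)[::-1])))
yaw=np.radians(-11.2); ex=np.array([np.cos(yaw),np.sin(yaw)]); ey=np.array([-ex[1],ex[0]])
mid=(L+R)/2
yb=[p@ey for p in b]; yt=[p@ey for p in t]; yq=[p@ey for p in q]
print('yb',yb,'yt',yt,'gap',np.mean(yq)-np.mean(yb))
o=ex*(mid@ex)+ey*np.mean(yb+yt); print('origin',o)
T=pr('top'); print('top px of origin',proj(T,[*o,.018]))
E
```

```text
bench [[0.4615, 0.153], [0.5663, 0.1305]] -12.078942749205138
top [[0.4629, 0.1533], [0.5228, 0.1413], [0.5627, 0.1324]] -11.833147775587925
plaque [[0.4734, 0.2008], [0.5309, 0.1885], [0.5981, 0.1743]] -11.969766427547313
inner len 0.15413341957601306 -11.283554017697702
yb [np.float64(0.2396999054831748), np.float64(0.238055270981921)] yt [np.float64(0.24026458334134984), np.float64(0.24018824282189216), np.float64(0.23913800063500446)] gap 0.049151569338208745
origin [0.52525838 0.14011444]
top px of origin [272.73004404 270.73939066]
```

The gap measures about 48 mm, so plaque b is in the frame and it needs three plates. Frame yaw is about -12°, origin about (0.526, 0.140). Next, a close look at the plates.

apply_moves:
  rows:
    - [0,-42,1,0,0,25,1]
    - [0,-42,1,0,0,25,1]
    - [0,-42,1,0,0,25,1]
    - [0,-42,1,0,0,25,1]
    - [0,-42,1,0,0,25,1]
    - [0,-42,1,0,0,25,1]
    - [0,-42,1,0,0,25,1]
    - [0,-42,1,0,0,25,1]
    - [0,-42,1,0,0,25,1]
    - [0,-42,1,0,0,25,1]

```text
time_s: 3.07
tcp_pos: [0.5048, -0.188, 0.207]
tcp_rot: [3.14, -0.001, 1.813]
wrist_force: [1.2, -0.1, -0.2]
opening: 0.0853
grasp_force: 0.0
```

apply_moves:
  rows:
    - [3,-12,0,0,0,0,1]
    - [3,-12,0,0,0,0,1]
    - [3,-12,0,0,0,0,1]
    - [3,-12,0,0,0,0,1]
    - [3,-12,0,0,0,0,1]
    - [3,-12,0,0,0,0,1]

```text
time_s: 3.57
tcp_pos: [0.5351, -0.3065, 0.206]
tcp_rot: [-3.141, -0.001, 1.81]
wrist_force: [0.3, 0.4, -0.5]
opening: 0.0856
grasp_force: 0.0
```

```bash
python3 - <<'E'
from h import *
s=state(); print(s['tcp_pos'],np.degrees(s['tcp_rot']),s['time_s'])
P=pr('wrist'); im=save('wrist','w2.png')
for X in ((.628,-.218),(.523,-.22),(.467,-.31),(.411,-.385)): print(X,proj(P,[*X,.038]))
E
```

```text
[ 0.53507775 -0.30648222  0.20596999] [-1.79987580e+02 -7.16129606e-02  1.03728646e+02] 3.5667
(0.628, -0.218) [453.55669467 153.99047405]
(0.523, -0.22) [336.36754127 126.29834571]
(0.467, -0.31) [252.93141264 212.10345695]
(0.411, -0.385) [181.70946682 273.26724002]
```

View pics/w2.png

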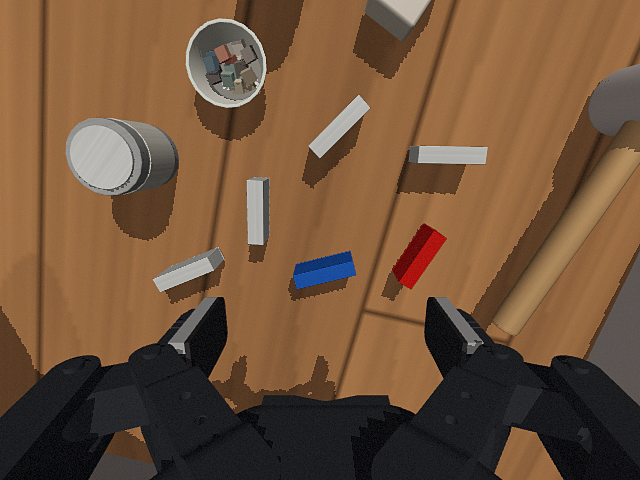

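Wrist view: grey plates at (340,127), (449,156), (258,211) and (190,270). Blue (324,270) and red (420,256) are left alone.

```bash
cat >> h.py <<'E'
def plate(im,P,c,th,z=.038,win=50):
    c=np.round(c).astype(int); g=im.min(2).astype(np.uint8); m=(g>th).astype(np.uint8)
    w=np.zeros_like(m); w[max(c[1]-win,0):c[1]+win,max(c[0]-win,0):c[0]+win]=1
    n,l,s,ce=cv2.connectedComponentsWithStats(m*w,connectivity=4)
    k=min(range(1,n),key=lambda i:np.hypot(*(ce[i]-c))+(1e3 if s[i,4]<150 else 0))
    cn=np.argwhere(l==k)[:,::-1].astype(np.float64)
    W=np.array([unproj(P,p,z)[:2] for p in cn]); (q,sz,a)=cv2.minAreaRect(W.astype(np.float32)*1000)
    b=cv2.boxPoints((q,sz,a)); e=[b[1]-b[0],b[2]-b[1]]; L=max(e,key=np.linalg.norm)
    mu=W.mean(0); d=np.linalg.svd(W-mu,full_matrices=False)[2][0]
    return mu,np.degrees(np.arctan2(d[1],d[0]))%180,np.round(sorted(sz),1),len(cn)
E
python3 - <<'E'
from h import *
im=cv2.imread('pics/w2.png'); P=pr('wrist')
for c in ((340,127),(449,156),(258,211),(188,271)):
    g=im.min(2)[c[1]-35:c[1]+35,c[0]-35:c[0]+35]; 
    for th in (130,155,175): print(c,th,plate(im,P,c,th))
E
```

```text
(340, 127) 130 (array([ 0.52540166, -0.21859581]), np.float64(57.86715247383529), array([14.3, 59.3]), 1245)
(340, 127) 155 (array([ 0.52543402, -0.21856792]), np.float64(57.89748626606587), array([14.2, 59.3]), 1242)
(340, 127) 175 (array([ 0.52735264, -0.21405375]), np.float64(55.216107898121905), array([14. , 58.8]), 808)
(449, 156) 130 (array([ 0.62736648, -0.21780671]), np.float64(12.473946352180514), array([14.4, 59.5]), 1168)
(449, 156) 155 (array([ 0.62728142, -0.21779739]), np.float64(12.447896387501796), array([14.4, 59.3]), 1156)
(449, 156) 175 (array([ 0.63111251, -0.21301361]), np.float64(9.278450066918193), array([11. , 58.9]), 276)
(258, 211) 130 (array([ 0.46874876, -0.30848404]), np.float64(101.12315433213426), array([13.8, 60.2]), 1009)
(258, 211) 155 (array([ 0.46879997, -0.30848734]), np.float64(101.1873655862933), array([13.8, 59.2]), 989)
(258, 211) 175 (array([ 0.47002053, -0.30872862]), np.float64(101.0310834804385), array([13.7, 59.1]), 281)
(188, 271) 130 (array([ 0.41269704, -0.38493518]), np.float64(36.098239958803305), array([14.7, 59.4]), 883)
(188, 271) 155 (array([ 0.4126543, -0.3849134]), np.float64(36.01917944045283), array([14.6, 59.2]), 871)
(188, 271) 175 (array([ 0.40915212, -0.38167597]), np.float64(38.65806738550285), array([13.5, 59.5]), 208)
```

apply_moves:
  rows:
    - [9.1,9.2,0,0,0,-1.2,1]
    - [9.1,9.2,0,0,0,-1.2,1]
    - [9.1,9.2,0,0,0,-1.2,1]
    - [9.1,9.2,0,0,0,-1.2,1]
    - [9.1,9.2,-8,0,0,-1.2,1]
    - [9.1,9.2,-12,0,0,-1.2,1]
    - [9.1,9.2,-12,0,0,-1.2,1]
    - [9.1,9.2,-12,0,0,-1.2,1]

```text
time_s: 4.28
tcp_pos: [0.6214, -0.2108, 0.0786]
tcp_rot: [-3.131, -0.008, 1.791]
wrist_force: [-1.5, 0.7, -0.9]
opening: 0.0856
grasp_force: 0.0
```

apply_moves:
  rows:
    - [0,0,0,0,0,0,1]
    - [0,0,0,0,0,0,1]
    - [0,0,-3,0,0,0,1]
    - [0,0,-5.8,0,0,0,1]
    - [0,0,-5.8,0,0,0,1]
    - [0,0,-5.8,0,0,0,1]

```text
time_s: 4.78
tcp_pos: [0.6259, -0.216, 0.0303]
tcp_rot: [3.141, 0.0, 1.786]
wrist_force: [0.0, -0.3, 0.8]
opening: 0.0856
grasp_force: 0.0
```

apply_moves:
  rows:
    - [0,0.2,-0.2,0,0,0,1]
    - [0,0.2,-0.2,0,0,0,1]
    - [0,0.2,-0.2,0,0,0,-1]
    - [0,0.2,-0.2,0,0,0,-1]
    - [0,0.2,-0.2,0,0,0,-1]
    - [0,0.2,-0.2,0,0,0,-1]
    - [0,0.2,-0.2,0,0,0,-1]
    - [0,0.2,-0.2,0,0,0,-1]
    - [0,0.2,-0.2,0,0,0,-1]
  newtons: 60

```text
time_s: 5.53
tcp_pos: [0.6263, -0.2147, 0.0283]
tcp_rot: [3.139, 0.001, 1.786]
wrist_force: [-1.9, 1.6, 7.4]
opening: 0.0586
grasp_force: 64.9
```

apply_moves:
  rows:
    - [0,0,4,0,0,0,-1]
    - [0,0,8,0,0,0,-1]
    - [0,0,12,0,0,0,-1]
    - [-1,4,13,0,0,-5,-1]
    - [-2,8,13,0,0,-10,-1]
    - [-3,12,13,0,0,-15,-1]
    - [-4,16,13,0,0,-20,-1]
    - [-5,20,13,0,0,-24.3,-1]
    - [-6,24,13,0,0,-24.3,-1]
    - [-7,28,13,0,0,-24.3,-1]

```text
time_s: 6.37
tcp_pos: [0.5545, 0.0676, 0.1569]
tcp_rot: [3.141, -0.0, 1.361]
wrist_force: [0.6, 0.2, 0.0]
opening: 0.0586
grasp_force: 65.0
```

apply_moves:
  rows:
    - [-1.5,4,0,0,0,0,-1]
    - [-2.9,8.9,0,0,0,0,-1]
    - [-2.9,8.9,0,0,0,0,-1]
    - [-2.9,8.9,0,0,0,0,-1]
    - [-2.9,8.9,-4,0,0,0,-1]
    - [-2.9,8.9,-7,0,0,0,-1]
    - [-2.9,8.9,-7,0,0,0,-1]
    - [-2.9,8.9,-7,0,0,0,-1]
    - [-2.9,8.9,-7,0,0,0,-1]

```text
time_s: 7.12
tcp_pos: [0.5275, 0.1542, 0.0882]
tcp_rot: [3.14, -0.001, 1.36]
wrist_force: [-0.2, 0.5, -0.4]
opening: 0.0584
grasp_force: 65.0
```

```bash
python3 - <<'E'
from h import *
s=state(); print(s['tcp_pos'],np.degrees(s['tcp_rot']),s['time_s'],s['opening'],s['wrist_force'])
im=save('wrist','w3.png')
E
```

```text
[0.52746411 0.15416035 0.08815432] [ 1.79911369e+02 -3.35022759e-02  7.79369752e+01] 7.1167 0.05841443692054462 [-0.2287674   0.45400929 -0.40472661]
```

View pics/w3.png

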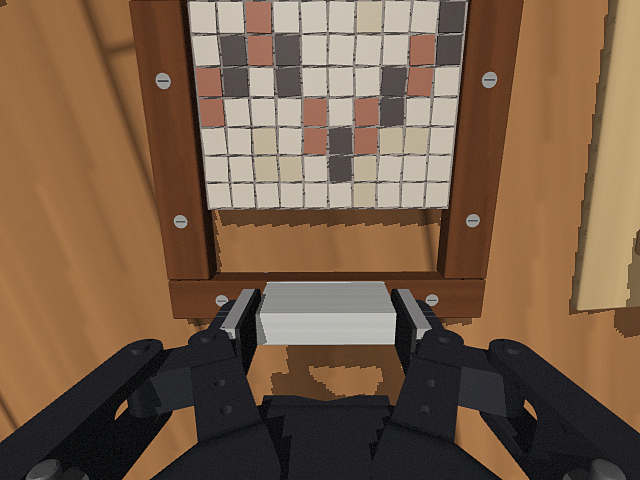

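The wrist view shows the plate held level over the gap: its top face at rows 312-345, the cleat's inner edge at row ~275, and the plaque edge at row ~209. Lowering it.

apply_moves:
  rows:
    - [0,0,-2,0,0,0,-1]
    - [0,0,-4,0,0,0,-1]
    - [0,0,-5,0,0,0,-1]
    - [0,0,-5.5,0,0,0,-1]
    - [0,0,-5.8,0,0,0,-1]
    - [0,0,-5.9,0,0,0,-1]
    - [0,0,-5.9,0,0,0,-1]

```text
time_s: 7.75
tcp_pos: [0.527, 0.155, 0.0285]
tcp_rot: [3.14, -0.001, 1.361]
wrist_force: [-0.0, -0.5, -0.6]
opening: 0.058
grasp_force: 65.1
```

apply_moves:
  rows:
    - [-0.04,-0.2,0,0,0,0,-1]
    - [-0.06,-0.3,0,0,0,0,-1]
    - [-0.08,-0.4,0,0,0,0,-1]
    - [-0.08,-0.4,0,0,0,0,-1]

```text
time_s: 8.08
tcp_pos: [0.5263, 0.1515, 0.0283]
tcp_rot: [3.14, -0.002, 1.362]
wrist_force: [-0.1, 2.2, 3.8]
opening: 0.0581
grasp_force: 65.5
```

apply_moves:
  rows:
    - [-0.02,-0.1,0,0,0,0,-1]
    - [-0.04,-0.2,0,0,0,0,-1]
    - [-0.05,-0.25,0,0,0,0,-1]
    - [-0.05,-0.25,0,0,0,0,-1]

```text
time_s: 8.42
tcp_pos: [0.5262, 0.1512, 0.0284]
tcp_rot: [3.139, -0.004, 1.364]
wrist_force: [2.7, 9.0, 2.6]
opening: 0.0585
grasp_force: 65.4
```

apply_moves:
  rows:
    - [0.03,0.15,0,0,0,0,-1]
    - [0.03,0.15,0,0,0,0,1]
    - [0.03,0.15,0,0,0,0,1]
    - [0.03,0.15,0,0,0,0,1]
    - [0.03,0.15,0,0,0,0,1]
    - [0.03,0.15,0,0,0,0,1]

```text
time_s: 8.92
tcp_pos: [0.525, 0.1493, 0.0272]
tcp_rot: [-3.141, 0.001, 1.361]
wrist_force: [-0.5, -0.5, -0.5]
opening: 0.0853
grasp_force: 0.0
```

apply_moves:
  rows:
    - [0,0,2,0,0,0,1]
    - [0,0,5,0,0,0,1]
    - [0,0,9,0,0,0,1]
    - [0,0,12,0,0,0,1]
    - [0,0,12,0,0,0,1]
    - [0,0,12,0,0,0,1]

```text
time_s: 9.42
tcp_pos: [0.5265, 0.15, 0.1494]
tcp_rot: [3.139, -0.003, 1.361]
wrist_force: [0.3, -1.0, -0.3]
opening: 0.0855
grasp_force: 0.0
```

```bash
python3 - <<'E'
from h import *
s=state(); print(s['tcp_pos'],np.degrees(s['tcp_rot']),s['time_s'],s['opening'],s['wrist_force'])
P=pr('wrist');im=save('wrist','w4.png'); im=im[:,:,::-1]
c=proj(P,[.5262,.1483,.038]); print(c)
for th in (130,150,170): print(plate(im,P,c,th))
E
```

```text
[0.52645484 0.14999268 0.14939029] [ 1.79833425e+02 -1.53319473e-01  7.80041343e+01] 9.4167 0.08550933644943932 [ 0.25919184 -0.95426569 -0.34860197]
[325.34026184 244.13693828]
(array([0.52586029, 0.15084146]), np.float64(168.0579671052575), array([21.3, 59.4]), 2034)
(array([0.52497576, 0.14746467]), np.float64(167.90536890940817), array([14.3, 59.3]), 1392)
(array([0.52498883, 0.14744149]), np.float64(167.90317662998717), array([13.5, 59.2]), 1386)
```

Plate 1 stands at frame y ≈ 7.3 mm, x ≈ 0. Going for plate A.

apply_moves:
  rows:
    - [0,-4,1,0,0,7,1]
    - [0,-8,1,0,0,14,1]
    - [0,-12,1,0,0,21,1]
    - [0,-16,1,0,0,28,1]
    - [0,-20,1,0,0,35,1]
    - [0,-24,1,0,0,42,1]
    - [0,-28,1,0,0,49,1]
    - [-0.4,-32,1,0,0,56,1]
    - [-0.4,-36,1,0,0,63,1]
    - [-0.4,-36.6,1,0,0,69.9,1]

```text
time_s: 10.3
tcp_pos: [0.5194, -0.2191, 0.1557]
tcp_rot: [-3.14, -0.002, 2.508]
wrist_force: [0.7, -0.2, 0.3]
opening: 0.0853
grasp_force: 0.0
```

apply_moves:
  rows:
    - [0,0,-3,0,0,0,1]
    - [0,0,-6,0,0,0,1]
    - [0,0,-9,0,0,0,1]
    - [0,0,-9,0,0,0,1]
    - [0,0,-9,0,0,0,1]
    - [0,0,-9,0,0,0,1]

```text
time_s: 10.8
tcp_pos: [0.5214, -0.2164, 0.0681]
tcp_rot: [-3.141, -0.0, 2.505]
wrist_force: [0.1, -0.5, 0.6]
opening: 0.0856
grasp_force: 0.0
```

apply_moves:
  rows:
    - [0.05,0,0,0,0,4.4,1]
    - [0.05,0,-2,0,0,4.4,1]
    - [0.05,0,-4,0,0,4.4,1]
    - [0.05,0,-4,0,0,4.4,1]
    - [0.05,0,-4,0,0,4.4,1]

```text
time_s: 11.22
tcp_pos: [0.5221, -0.2162, 0.0285]
tcp_rot: [-3.142, 0.0, 2.582]
wrist_force: [0.2, 0.2, 0.2]
opening: 0.0854
grasp_force: 0.0
```

apply_moves:
  rows:
    - [0,0,0,0,0,0,-1]
    - [0,0,0,0,0,0,-1]
    - [0,0,0,0,0,0,-1]
    - [0,0,0,0,0,0,-1]
    - [0,0,0,0,0,0,-1]
    - [0,0,0,0,0,0,-1]

```text
time_s: 11.72
tcp_pos: [0.5231, -0.2167, 0.0298]
tcp_rot: [3.14, 0.003, 2.582]
wrist_force: [-2.3, 0.9, 8.9]
opening: 0.0581
grasp_force: 63.5
```

apply_moves:
  rows:
    - [0,0,4,0,0,0,-1]
    - [0,0,8,0,0,0,-1]
    - [0,0,12,0,0,-7,-1]
    - [0,4,12,0,0,-14,-1]
    - [0,8,12,0,0,-21,-1]
    - [0,12,12,0,0,-28,-1]
    - [0,16,12,0,0,-35,-1]
    - [0.3,20,12,0,0,-42,-1]
    - [0.5,24,12,0,0,-49,-1]
    - [0.7,28,12,0,0,-56,-1]

```text
time_s: 12.55
tcp_pos: [0.5281, 0.0452, 0.1487]
tcp_rot: [3.14, -0.001, 1.672]
wrist_force: [0.3, -0.7, -0.2]
opening: 0.058
grasp_force: 65.5
```

apply_moves:
  rows:
    - [0,4,0,0,0,-7,-1]
    - [0,8,0,0,0,-14,-1]
    - [0,10.6,0,0,0,-14,-1]
    - [0,10.6,0,0,0,-14,-1]
    - [0,10.6,0,0,0,-14,-1]
    - [0,10.6,-4,0,0,-14,-1]
    - [0,10.6,-6,0,0,-14,-1]
    - [0,10.6,-6,0,0,-14,-1]
    - [0,10.6,-6,0,0,-14,-1]

```text
time_s: 13.3
tcp_pos: [0.5277, 0.1479, 0.0876]
tcp_rot: [-3.14, 0.001, 1.432]
wrist_force: [0.2, -0.6, 0.1]
opening: 0.0582
grasp_force: 65.5
```

```bash
python3 - <<'E'
from h import *
s=state(); print(s['tcp_pos'],np.degrees(s['tcp_rot']),s['time_s'],s['opening'],s['wrist_force'])
P=pr('wrist');im=save('wrist','w5.png'); im=im[:,:,::-1]
zt=s['tcp_pos'][2]+.0092-.0005
p=s['tcp_pos'][:2]-.003*np.array([.208,.978])
for th in (130,150,170): print(plate(im,P,proj(P,[*p,zt]),th,zt,80))
E
```

```text
[0.5277251  0.14790023 0.08759117] [-1.79933203e+02  7.69877749e-02  8.20551097e+01] 13.3 0.058168300967307435 [ 0.20962335 -0.63324012  0.13033144]
(array([0.52822697, 0.15097187]), np.float64(171.73003066364655), array([27.8, 57.5]), 7980)
(array([0.52732077, 0.14476913]), np.float64(171.44466335900228), array([15. , 57.5]), 4313)
(array([0.52731934, 0.14477823]), np.float64(171.84391158031755), array([14. , 57.4]), 4077)
```

apply_moves:
  rows:
    - [0.25,2.2,0,0,0,-4,-1]
    - [0.25,2.2,0,0,0,-4,-1]
    - [0.25,2.2,0,0,0,-4,-1]

```text
time_s: 13.6
tcp_pos: [0.5317, 0.1729, 0.0894]
tcp_rot: [3.139, -0.002, 1.367]
wrist_force: [-0.5, -0.5, -0.9]
opening: 0.0585
grasp_force: 65.5
```

apply_moves:
  rows:
    - [0,0,0,0,0,0,-1]
    - [0,0,0,0,0,0,-1]
    - [0,0,-1,0,0,0,-1]
    - [0,0,-1,0,0,0,-1]

```text
time_s: 13.93
tcp_pos: [0.5297, 0.1709, 0.0761]
tcp_rot: [-3.14, 0.001, 1.364]
wrist_force: [-1.2, 1.1, -1.4]
opening: 0.0578
grasp_force: 65.5
```

apply_moves:
  rows:
    - [0,0,-1.5,0,0,0,-1]
    - [0,0,-3,0,0,0,-1]
    - [0,0,-4,0,0,0,-1]
    - [0,0,-4.4,0,0,0,-1]
    - [0,0,-4.6,0,0,0,-1]
    - [0,0,-4.6,0,0,0,-1]
    - [0,0,-4.6,0,0,0,-1]

```text
time_s: 14.52
tcp_pos: [0.5309, 0.1716, 0.032]
tcp_rot: [3.141, -0.0, 1.364]
wrist_force: [-0.6, 0.8, -1.0]
opening: 0.0584
grasp_force: 65.5
```

apply_moves:
  rows:
    - [-0.02,-0.1,0,0,0,0,-1]
    - [-0.04,-0.2,0,0,0,0,-1]
    - [-0.06,-0.3,0,0,0,0,-1]
    - [-0.08,-0.4,0,0,0,0,-1]
    - [-0.08,-0.4,0,0,0,0,-1]

```text
time_s: 14.93
tcp_pos: [0.5297, 0.1673, 0.0316]
tcp_rot: [3.141, -0.0, 1.364]
wrist_force: [0.5, -0.3, -1.3]
opening: 0.0583
grasp_force: 65.5
```

apply_moves:
  rows:
    - [0,0,-0.15,0,0,0,-1]
    - [-0.02,-0.1,-0.15,0,0,0,-1]
    - [-0.04,-0.2,-0.15,0,0,0,-1]
    - [-0.06,-0.3,-0.15,0,0,0,-1]
    - [-0.07,-0.35,-0.15,0,0,0,-1]
    - [-0.07,-0.35,-0.15,0,0,0,-1]

```text
time_s: 15.43
tcp_pos: [0.5292, 0.1656, 0.0301]
tcp_rot: [3.141, -0.002, 1.365]
wrist_force: [0.8, 5.1, -2.0]
opening: 0.0583
grasp_force: 66.3
```

apply_moves:
  rows:
    - [0.02,0.1,-0.05,0,0,0,-1]
    - [0.02,0.1,-0.05,0,0,0,1]
    - [0.02,0.1,-0.05,0,0,0,1]
    - [0.02,0.1,-0.05,0,0,0,1]
    - [0.02,0.1,-0.05,0,0,0,1]
    - [0.02,0.1,-0.05,0,0,0,1]

```text
time_s: 15.93
tcp_pos: [0.5292, 0.1647, 0.0294]
tcp_rot: [-3.141, 0.0, 1.364]
wrist_force: [0.3, 1.3, -0.7]
opening: 0.0858
grasp_force: 0.0
```

apply_moves:
  rows:
    - [0,0,2,0,0,0,1]
    - [0,0,5,0,0,0,1]
    - [0,0,9,0,0,0,1]
    - [0,0,12,0,0,0,1]
    - [0,0,12,0,0,0,1]
    - [0,0,12,0,0,0,1]

```text
time_s: 16.43
tcp_pos: [0.5304, 0.1654, 0.1515]
tcp_rot: [3.139, -0.003, 1.364]
wrist_force: [0.2, 0.1, -0.9]
opening: 0.0853
grasp_force: 0.0
```

```bash
python3 - <<'E'
from h import *
s=state(); print(s['tcp_pos'],np.degrees(s['tcp_rot']),s['time_s'],s['opening'],s['wrist_force'])
P=pr('wrist');im=save('wrist','w6.png'); im=im[:,:,::-1]
c=proj(P,[.5275,.155,.038]); print(c)
for th in (150,170): print(plate(im,P,c,th))
print(im.min(2)[200:290,325])
c=c.astype(int);cv2.imwrite('pics/c6.png',cv2.resize(im[130:330,180:470],None,fx=2.5,fy=2.5))
E
```

```text
[0.53040153 0.16537646 0.15150031] [ 1.79825673e+02 -1.64276713e-01  7.81607899e+01] 16.4333 0.08532789008963289 [ 0.22997479  0.12799654 -0.91120645]
[324.28493958 254.62771554]
(array([0.52501774, 0.1476744 ]), np.float64(168.1145951901668), array([13.2, 59.3]), 1283)
(array([0.52503999, 0.14766002]), np.float64(168.14463528343222), array([13.2, 58.9]), 1271)
[149 145 165 166 150 165 163 163 154 135  50  27  29  36  33  33  36  36
  31  30  29  69  68  58  60  55  47 142 132 130 132 128 130 134 132 134
 113 193 180 178 178 176 172 174 170 175 181 178 173 173 173 174 171 173
 185 103 186 180 176 177 176 171 173 174 178 179 175 173 174 173 174 175
 203  59   4  18  12  16  24  24  16  23  36  39  39  35  31  37  31  27]
```

View pics/c6.png

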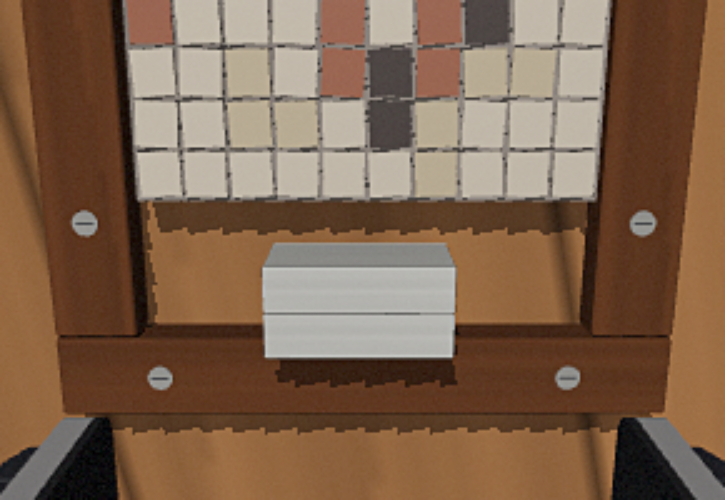

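Crop: two plates stand face to face against the cleat with room for a third (17 mm). Going for plate D.

apply_moves:
  rows:
    - [-0.8,-4,1,0,0,5,1]
    - [-1.6,-8,1,0,0,10,1]
    - [-2.4,-12,1,0,0,15,1]
    - [-3.2,-16,1,0,0,20,1]
    - [-4,-20,1,0,0,25,1]
    - [-4.8,-24,1,0,0,30,1]
    - [-5.6,-28,1,0,0,35,1]
    - [-6.4,-32,1,0,0,40,1]
    - [-7.2,-36,1,0,0,44,1]
    - [-8,-40,1,0,0,48,1]

```text
time_s: 17.32
tcp_pos: [0.4475, -0.2361, 0.1581]
tcp_rot: [-3.14, -0.002, 2.206]
wrist_force: [0.3, -0.4, -0.8]
opening: 0.0854
grasp_force: 0.0
```

apply_moves:
  rows:
    - [-1,-4,0,0,0,0,1]
    - [-2,-8,0,0,0,0,1]
    - [-3,-12,0,0,0,0,1]
    - [-4,-14.7,0,0,0,0,1]
    - [-4,-14.7,0,0,0,0,1]
    - [-4,-14.7,0,0,0,0,1]
    - [-4,-14.7,0,0,0,0,1]

```text
time_s: 17.9
tcp_pos: [0.4087, -0.381, 0.158]
tcp_rot: [-3.141, -0.003, 2.202]
wrist_force: [-0.1, 1.3, -0.3]
opening: 0.0853
grasp_force: 0.0
```

apply_moves:
  rows:
    - [0.15,-0.1,-3,0,0,0,1]
    - [0.15,-0.1,-6,0,0,0,1]
    - [0.15,-0.1,-9,0,0,0,1]
    - [0.15,-0.1,-11,0,0,0,1]
    - [0.15,-0.1,-12.9,0,0,0,1]
    - [0.15,-0.1,-12.9,0,0,0,1]
    - [0.15,-0.1,-12.9,0,0,0,1]
    - [0.15,-0.1,-12.9,0,0,0,1]

```text
time_s: 18.57
tcp_pos: [0.4116, -0.3824, 0.0313]
tcp_rot: [3.141, 0.001, 2.203]
wrist_force: [-0.3, 1.0, 0.2]
opening: 0.0858
grasp_force: 0.0
```

apply_moves:
  rows:
    - [-0.05,0.06,-0.2,0,0,0,1]
    - [-0.05,0.06,-0.2,0,0,0,1]
    - [-0.05,0.06,-0.2,0,0,0,-1]
    - [-0.05,0.06,-0.2,0,0,0,-1]
    - [-0.05,0.06,-0.2,0,0,0,-1]
    - [-0.05,0.06,-0.2,0,0,0,-1]
    - [-0.05,0.06,-0.2,0,0,0,-1]
    - [-0.05,0.06,-0.2,0,0,0,-1]

```text
time_s: 19.23
tcp_pos: [0.4107, -0.3829, 0.0295]
tcp_rot: [3.141, 0.002, 2.202]
wrist_force: [-0.7, 1.4, 6.6]
opening: 0.0583
grasp_force: 64.6
```

apply_moves:
  rows:
    - [0,0,4,0,0,0,-1]
    - [0,0,8,0,0,0,-1]
    - [0,0,12,0,0,0,-1]
    - [0.8,4,12,0,0,-5,-1]
    - [1.6,8,12,0,0,-10,-1]
    - [2.4,12,12,0,0,-15,-1]
    - [3.2,16,12,0,0,-20,-1]
    - [4,20,12,0,0,-25,-1]
    - [4.8,24,12,0,0,-30,-1]
    - [5.6,28,12,0,0,-35,-1]

```text
time_s: 20.07
tcp_pos: [0.4654, -0.1037, 0.1487]
tcp_rot: [3.141, -0.001, 1.589]
wrist_force: [0.8, -0.8, -1.2]
opening: 0.0583
grasp_force: 65.3
```

apply_moves:
  rows:
    - [0.8,4,0,0,0,-5,-1]
    - [1.6,8,0,0,0,-10,-1]
    - [2.4,12,0,0,0,-13,-1]
    - [3.2,16,0,0,0,-13,-1]
    - [4,20,0,0,0,-13,-1]
    - [4.8,24,0,0,0,-13,-1]
    - [5.6,28,0,0,0,-13,-1]
    - [6.6,28.4,0,0,0,-13,-1]
    - [6.6,28.4,0,0,0,-13,-1]
    - [6.6,28.4,0,0,0,-13,-1]

```text
time_s: 20.9
tcp_pos: [0.5316, 0.1784, 0.1482]
tcp_rot: [-3.142, 0.001, 1.367]
wrist_force: [-1.2, -0.7, -0.1]
opening: 0.0574
grasp_force: 65.3
```

apply_moves:
  rows:
    - [0,0,-3,0,0,0,-1]
    - [0,0,-6,0,0,0,-1]
    - [0,0,-6,0,0,0,-1]
    - [0,0,-6,0,0,0,-1]
    - [0,0,-6,0,0,0,-1]

```text
time_s: 21.32
tcp_pos: [0.5322, 0.1776, 0.09]
tcp_rot: [3.141, -0.001, 1.365]
wrist_force: [0.3, 0.3, -0.3]
opening: 0.0579
grasp_force: 65.2
```

```bash
python3 - <<'E'
from h import *
s=state(); print(s['tcp_pos'],np.degrees(s['tcp_rot']),s['time_s'],s['opening'],s['wrist_force'])
P=pr('wrist');im=save('wrist','w7.png'); im=im[:,:,::-1]
zt=s['tcp_pos'][2]+.0085
p=s['tcp_pos'][:2]-.003*np.array([.208,.978])
for th in (130,150,170):
    m,a,sz,n=plate(im,P,proj(P,[*p,zt]),th,zt,80); print(m,a,sz,n,'off',(s['tcp_pos'][:2]-m)@np.array([.208,.978]))
E
```

```text
[0.53222185 0.17756398 0.09000673] [ 1.79943122e+02 -2.88256376e-02  7.81944378e+01] 21.3167 0.057946094729221145 [ 0.33887435  0.29004363 -0.31652307]
[0.53326749 0.17986138] 166.23353515697076 [27.9 56.4] 7670 off -0.0024643485308563735
[0.53251882 0.17346034] 167.68711935169702 [14.5 56.5] 4075 off 0.003951592158206816
[0.53248506 0.17346326] 167.68199928163816 [14.1 56.3] 4068 off 0.003955763910278052
```

apply_moves:
  rows:
    - [0.09,0.45,0,0,0,-0.2,-1]
    - [0.09,0.45,0,0,0,-0.2,-1]
    - [0.09,0.45,-2,0,0,-0.2,-1]
    - [0.09,0.45,-3,0,0,-0.2,-1]
    - [0.09,0.45,-3,0,0,-0.2,-1]
    - [0.09,0.45,-3,0,0,-0.2,-1]
    - [0.09,0.45,-3,0,0,-0.2,-1]

```text
time_s: 21.95
tcp_pos: [0.5328, 0.183, 0.059]
tcp_rot: [3.141, -0.0, 1.363]
wrist_force: [-0.7, 0.3, -1.2]
opening: 0.0585
grasp_force: 65.3
```

apply_moves:
  rows:
    - [-0.02,-0.08,0,0,0,0,-1]
    - [-0.02,-0.08,-0.7,0,0,0,-1]
    - [-0.02,-0.08,-0.7,0,0,0,-1]
    - [-0.02,-0.08,-0.7,0,0,0,-1]

```text
time_s: 22.28
tcp_pos: [0.532, 0.1822, 0.0511]
tcp_rot: [-3.141, 0.0, 1.363]
wrist_force: [-0.5, 0.0, -0.7]
opening: 0.0582
grasp_force: 65.3
```

```bash
python3 - <<'E'
from h import *
for i in range(4):
    s=state(); print(s['tcp_pos'],s['tcp_pos'][:2]@np.array([.2079,.9781])); im=save('wrist','w8.png')
    
im=im[:,:,::-1]; cv2.imwrite('pics/c8.png',cv2.resize(im[130:350,180:470],None,fx=2.5,fy=2.5))
E
```

```text
[0.53198902 0.18220611 0.05112424] 0.28881631651692036
[0.5321533  0.18223774 0.05133195] 0.2888814082298294
[0.53229099 0.18225415 0.05146071] 0.2889260833039309
[0.5323615  0.18225303 0.05154061] 0.28893964846954606
```

View pics/c8.png

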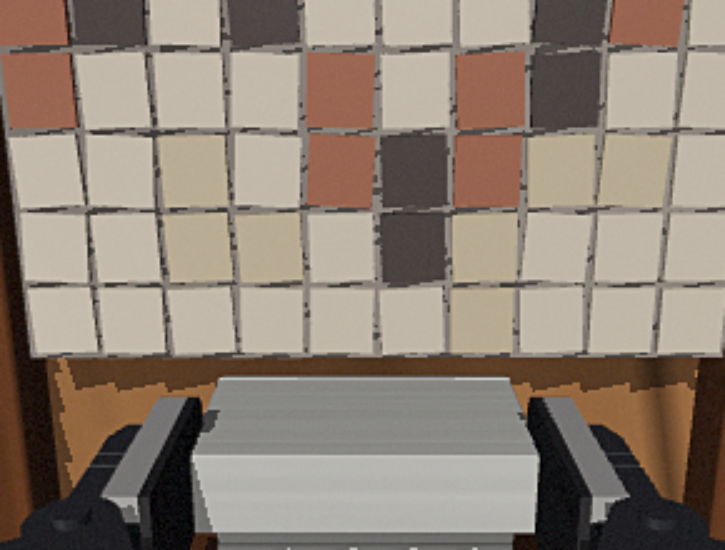

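Crop: the plate is clear of the plaque edge by a few mm and already alongside plate 2 without contact force. Lowering it.

apply_moves:
  rows:
    - [0,0,-0.5,0,0,0,-1]
    - [0,0,-0.9,0,0,0,-1]
    - [0,0,-1.3,0,0,0,-1]
    - [0,0,-1.3,0,0,0,-1]

```text
time_s: 22.82
tcp_pos: [0.5316, 0.1821, 0.0373]
tcp_rot: [-3.14, 0.001, 1.363]
wrist_force: [-0.7, 0.0, -0.7]
opening: 0.0581
grasp_force: 65.3
```

Already below the plaque top with no force; going down the rest of the way.

apply_moves:
  rows:
    - [0,0,-0.3,0,0,0,-1]
    - [0,0,-0.6,0,0,0,-1]
    - [0,0,-0.8,0,0,0,-1]
    - [0,0,-0.8,0,0,0,-1]
    - [0,0,-0.8,0,0,0,-1]

```text
time_s: 23.23
tcp_pos: [0.5322, 0.1823, 0.0303]
tcp_rot: [-3.141, 0.0, 1.363]
wrist_force: [-0.6, -0.5, -0.1]
opening: 0.0578
grasp_force: 65.3
```

apply_moves:
  rows:
    - [-0.02,-0.1,-0.08,0,0,0,-1]
    - [-0.04,-0.2,-0.08,0,0,0,-1]
    - [-0.05,-0.25,-0.08,0,0,0,-1]
    - [-0.05,-0.25,-0.08,0,0,0,-1]

```text
time_s: 23.57
tcp_pos: [0.5321, 0.1808, 0.03]
tcp_rot: [3.141, -0.002, 1.364]
wrist_force: [0.8, 3.9, -1.0]
opening: 0.0578
grasp_force: 65.2
```

apply_moves:
  rows:
    - [0.02,0.1,-0.05,0,0,0,-1]
    - [0.02,0.1,-0.05,0,0,0,1]
    - [0.02,0.1,-0.05,0,0,0,1]
    - [0.02,0.1,-0.05,0,0,0,1]
    - [0.02,0.1,-0.05,0,0,0,1]
    - [0.02,0.1,3,0,0,0,1]
    - [0.02,0.1,7,0,0,0,1]
    - [0.02,0.1,11,0,0,0,1]
    - [0.02,0.1,12,0,0,0,1]
    - [0.02,0.1,12,0,0,0,1]

```text
time_s: 24.4
tcp_pos: [0.5344, 0.181, 0.1537]
tcp_rot: [3.136, -0.004, 1.362]
wrist_force: [0.6, 0.6, -0.3]
opening: 0.0854
grasp_force: 0.0
```

```bash
python3 - <<'E'
from h import *
import time
s=state(); print(s['tcp_pos'],np.degrees(s['tcp_rot']),s['time_s'],s['opening'],s['wrist_force'])
P=pr('wrist');im=save('wrist','w9.png'); im=im[:,:,::-1]
O=np.array([.5241,.1403]); ey=np.array([.2079,.9781])
for y in (.0075,.0225,.0375,.047): print(y,proj(P,[*(O+ey*y),.038 if y<.04 else .018]))
g=im.min(2)[150:320,325].astype(int); print(g)
cv2.imwrite('pics/c9.png',cv2.resize(im[130:350,180:470],None,fx=2.5,fy=2.5))
E
```

```text
[0.53436043 0.18097271 0.15365565] [179.69958596  -0.25693415  78.06464904] 24.4 0.08539201313618644 [ 0.58160108  0.5774536  -0.30834285]
0.0075 [322.89795598 282.19985258]
0.0225 [322.85883104 264.50437626]
0.0375 [322.81849593 246.26156333]
0.047 [322.85549073 228.5677912 ]
[120 121 120 121 127  59 123 121 121 120 123 119 122 121 121 121 121 122
 121 126 127 128 134 134 140  58 135 132 128 134 133 131 131 131 116  59
 134 131 125 129 126 123 130 132  56  57 132 132  56 133 128 125 126 125
 123 121 122 120 123 117 114 116 112 114 112 112 114 116 115 117 118 120
  75  48 122 117 116 122 130  73  51 138 133 129 130 131 132 112 189 177
 176 176 172 172 170 170 172 178 174 171 172 172 171 170 170 179 135 180
 175 175 173 173 171 167 172 176 176 174 172 170 170 169 169 177 147 176
 174 174 175 171 171 170 171 179 174 172 170 169 172 173 190  67   5   5
  25  19  24  15  20  10  12  32  36  29  31  27  26  30  28  30  38  28
  29  40  36  35  27  48  58  58]
```

View pics/c9.png

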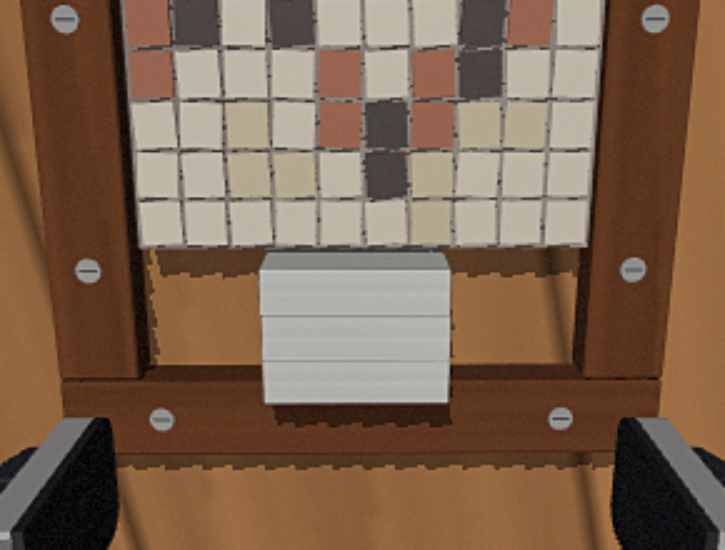

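Crop: three plates stand face to face against the cleat, level and centred, with only the small play left at the plaque, which lies flat. Handing in.

```bash
python3 -c "
from cell import *
print(job_done())"
```

```text
the job is handed in; nothing more can be done
None
```

Three packing plates stand face to face against the right-hand cleat at the middle of the gap, leaving only a little play; the framed plaque lies flat, and I handed the job in at about 24 s without seeing the verdict.

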